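Pin down the retaining bar of a shaker plate

TASK

Fold the shaker's retaining bar fully down over the stack of petri dishes. Then squeeze the ball-lock pin's two side buttons, push the pin gently through the hole of the bar and the lug hole beneath it until its flange sits flush on the bar, and let go so that the buttons spring out and the pin is locked. Use light forces throughout, leave the dishes in their nest and do not disturb the bottles, stopper and cup around.

Things in the scene. Friction and masses are not known exactly. Their poses are not given: they have to be found in the camera images.
- shaker_plate: Aluminium plate 225 x 110 mm, top 12 mm high, fixed to the worktop; origin at its underside's centre. x runs along it from the lug hole to the hinge, y across it along the hinge line, z up. The steel bar's hinge has end play: the whole bar stands up to 7 mm to either side along this y, unreported, other each time; about 2 N sideways shifts it (e.g. with the pin's nose in its hole).
- lug_hole (a point): Centre of the hole in the fixed lug plate (a small bridge at one end of the shaker plate), at its upper face, 61.5 mm above the worktop. Hole 11.5 mm in diameter, plate 8 mm thick, empty below. Axes as shaker_plate. When the bar is down and central, its own 11.5 mm hole, near its free end, is right above, its underside 0.5 mm higher than this face.
- hinge_line (a point): Middle of the bar's hinge line, between two upright ears at the other end of the shaker plate, 66 mm above the worktop and 150 mm from lug_hole along x. The bar's hole is 150 mm from this line, its free end 179 mm; the line lies 4 mm above the bar's underside and 4 mm below its upper face.
- bar (a joint): Angle (rad) of the steel retaining bar: 0 = fully down, level, positive = swung up. Bar 24 mm wide (34 mm at its free end), 8 mm thick; when down its upper face is 70 mm above the worktop and it clears the dishes by 1 to 3 mm. Friction holds it at any angle; about 3 N pressed down near its free end moves it; firm stop at 0.
- pin_grip (a point): Loose ball-lock pin, upright in its stand: middle of its head, between the two side buttons; z up along the pin, y from button to button. Head 22 mm (x) by 34 mm (y, over the buttons; 28 mm when squeezed), top 15 mm above this point; flange 28 mm in diameter, 4 mm thick, underside 26 mm below it. Flush on the lowered bar, this point is 96 mm above the worktop. 0.16 kg.
- pin_tip (a point): Tip of the pin's shank, on its axis, 56 mm below pin_grip. Shank 10 mm in diameter, 30 mm long below the flange; nose blunt, 8.4 mm across with a 1.5 mm chamfer. Two balls stand 3 mm out of the shank 21 mm below the flange's underside and pass an 11.5 mm hole only with the buttons squeezed; with the flange flush on the bar they are just below the lug plate.
- button_a (a joint): How far the pin's side button on its +y side is pressed in: 0 = out, ball out, locked; 0.003 m = squeezed home, ball in. Button face 18 mm wide, 26 mm high, centred level with pin_grip; about 2 N starts it, 5 N squeezes it home; it springs back by itself.
- pin_stand: Fixed grey stand 66 x 66 mm in which the pin is parked; origin at its underside's centre, top 50 mm high, hole 22 mm wide in which the pin does not lock.
- dishes_centre (a point): Middle of the stack of clear petri dishes (67 mm in diameter, 47 mm high) standing loose between four rubber pegs on the shaker plate, under the bar.
- small_bottle_centre (a point): Bystander: small glass bottle with ground lid, 39 mm wide, 49 mm high; centre.
- dark_bottle_centre (a point): Bystander: dark glass bottle, 37 mm wide, 96 mm high; centre.
- stopper_centre (a point): Bystander: rubber stopper, 28 mm wide, 24 mm high; centre.
- cup_centre (a point): Bystander: plastic cup with screw lid, 56 mm wide, 65 mm high; centre.
- button_b (a joint): The same for the button on the pin's -y side.
Things that resemble listed ones, but are neither listed nor needed, are in the scene too. What is shaped like the part that bears pin_grip but green or yellow is not meant.

How it is judged:
By the outcome, as a careful person would: the job done as asked, in the order asked, and still so for the second after the job is handed in, with the robot touching nothing.
It also fails if it takes over 64 s, if anything falls off the work surface, if the arm or the gripper's body presses on something with over 40 N, if the wrist force passes 120 N, or if a joint passes its speed limit or range.

ROBOT

A 7-joint arm with a two-finger parallel gripper is mounted at the origin on a cart in front of the work surface, level with it; the furniture and walls round the work are solid. World frame = base frame: x ahead of the robot, y to its left, z up, the work surface at z = 0. Lengths are in m, angles in rad, forces in N, time in s.
With the tool pointing down it reaches from about 0.425 to 0.925 m from the base axis. Payload 6.8 kg.
Tool frame: the origin (TCP) lies midway between the tips of the shut fingers; the grasp point (between the pads) lies bot.grip_point_offset behind it (bot.grip_point_offset is the distance from the TCP to the grasp point, in m); z points along the fingers, y is the line along which they close (so a half turn about z gives the same grasp; the last joint's range is limited). The gripper opens to 85 mm and grips with 20 to 120 N. Pads are 22 mm wide; open, the fingers measure 114 mm over their backs; the gripper's body (76 mm by 85 mm) begins 54 mm behind the grasp point. The pads swing forward as they close: fully open they stand 13 mm farther back than shut.
Start: joints at [-1.38, 0.477, 0.022, 1.555, -0.011, 1.109, -0.083], TCP at [0.199, 0.645, 0.231] pointing down, gripper open.
Joint ranges: [-2.96, 2.96], [-0.34, 2.1], [-1.41, 1.46], [0.24, 2.44], [-1.37, 4.51], [0.17, 1.92], [-2.96, 2.96]. Speed limits (rad/s): [2.39, 2.39, 3.14, 3.14, 3.14, 3.14, 3.14].

INTERFACE

Orientations are given as a unit quaternion [w, x, y, z].
In Python, from station import get_obs, cams, job, bot gives the robot as it stands.
- The arm moves only by the tool arm_command, never from a script. Its argument "rows" is a list that holds one entry, the list of rows, each a list of 5 numbers: the finger opening in mm, from 0 to 85.4, then the shift along the world's x, y, z in units of 60 mm (1.0 is 60 mm), then the turn about the world's z in units of 0.08 rad (1.0 is 0.08 rad). In form: [[[grip, x, y, z, turn], ...]]. A call has exactly 10 rows; each row shifts and turns the commanded pose from where the row before left it; what a row does not reach is not made up. A row lasts 1/8 s, in which the tool goes at most 62.5 mm and 10.7 degrees, less where a joint would pass 70% of its speed; a pose out of reach is approached as far as the arm can. A call with a number of a shift or a turn outside -1 to 1 is refused whole. A call with a gripper value outside its range is refused whole. The fingers move at their own pace and stop on an object; "newtons" is the grip in N (left out, the last holds). Time passes only in rows, so rows that do not move let the fingers close, or fill a call up. It gives the time, the measured TCP pose, the force, the opening and the grip force at its end, in the units of the state.
- get_obs(): the state, without advancing time (a new reading comes with each control period).
- cams.read_camera(name): name is "scene" or "top"; returns the picture (420x560x3 uint8, red, green, blue); there is no depth.
- cams.camera_params(name): a dict with "K" (3x3 intrinsics, pixels), "k1" (the pictures are not rectified: a ray, as slopes to the right and down, at radius r is drawn at 1 + k1 r^2 times it, then the intrinsics apply), "extrinsics" (4x4, takes a point from camera to world coordinates). Camera axes: x right, y down, z forward; pixel columns grow to the right and rows downward; lengths in m; the calibration is good to about 2 mm. A picture is of the moment at which its call begins. camera_params takes no time and is no camera call.
- job.hand_in(): hands the job in; it is judged then, once.
The state is a dict: "t": time; "q": joint angles; "joint_vel": joint speeds; "joint_torque": joint torques, N m; "eef_pos": TCP position; "tool_rot": TCP orientation; "contact_force": force on the tool from outside, world axes, zero at the start; "torque": the same for the moment, N m; "gripper_width": opening from 0.0 (shut) to 1.0 (fully open); "grasp_force": force on a finger pad.
Only numpy, scipy, OpenCV 4.12 (cv2) and the standard library are available. Lean on these libraries where they do the work, as an engineer would, in place of code of your own. Each camera call takes 0.05 s, during which the arm holds its last target. There are 200 camera calls.

## Working session

There is one attempt and no reset: what is moved stays moved. The work goes in short steps, Python scripts to look and compute and a tool call to move; the robot and the scene stay as the last step left them, time stands still between calls to the robot, and variables do not carry over. Pictures are saved under pics/ and viewed, at most 10 in all, crops included, and the job is handed in when it is done.

Besides the shell and the picture viewer there is one more tool, called after ">>>" as name(argument=value, ...) on one line, values as JSON. arm_command: Moves the arm, as the interface text tells. Its arguments: {"type":"object","properties":{"rows":{"type":"array"},"newtons":{"type":"number"}},"required":["rows"]}

```bash
mkdir -p pics; cat > h.py <<'E'
import numpy as np, cv2
from station import get_obs, cams, job, bot
def snap(n,f):
    im=cams.read_camera(n); cv2.imwrite(f'pics/{f}.png',im[:,:,::-1]); return im
def ray(n,u,v):
    p=cams.camera_params(n);K=np.array(p['K'],float);E=np.array(p['extrinsics'])
    d=np.array([(u-K[0,2])/K[0,0],(v-K[1,2])/K[1,1]]);s=d.copy()
    for _ in range(20): s=d/(1+p['k1']*(s@s))
    return E[:3,3],E[:3,:3]@np.array([s[0],s[1],1])
def onz(n,u,v,z):
    o,d=ray(n,u,v); return o+d*(z-o[2])/d[2]
def tri(u1,v1,u2,v2,a='scene',b='top'):
    A=np.zeros((3,3));B=np.zeros(3)
    for n,u,v in((a,u1,v1),(b,u2,v2)):
        o,d=ray(n,u,v);d=d/np.linalg.norm(d);P=np.eye(3)-np.outer(d,d);A+=P;B+=P@o
    return np.linalg.solve(A,B)
def proj(n,X):
    p=cams.camera_params(n);K=np.array(p['K'],float);E=np.array(p['extrinsics'])
    c=E[:3,:3].T@(np.array(X)-E[:3,3]);s=c[:2]/c[2];s=s*(1+p['k1']*(s@s));return K[0,0]*s[0]+K[0,2],K[1,1]*s[1]+K[1,2]
E
python3 - <<'E'
from h import *
a=snap('scene','s0');b=snap('top','t0')
print(get_obs()); print(bot.grip_point_offset)
for n in('scene','top'):
    p=cams.camera_params(n);print(n,np.round(p['K'],1).tolist(),p['k1'],np.round(p['extrinsics'],3).tolist())
E
```

```text
{'t': 0.1, 'q': array([-1.3801311 ,  0.47773681,  0.02234384,  1.55634096, -0.01147751,
        1.10929598, -0.08313346]), 'joint_vel': array([ 1.49971001e-04, -1.59019183e-03,  2.18767474e-03, -2.56982195e-03,
        4.65958862e-04, -5.05805748e-05,  1.26598224e-03]), 'joint_torque': array([ 4.70417377e-03, -5.97763181e+01,  1.61366232e+00, -2.81954974e+01,
        1.27592884e-02,  5.00627721e-03, -2.98900761e-05]), 'eef_pos': array([0.19854139, 0.64458786, 0.23041488]), 'tool_rot': array([-5.26779177e-05,  1.48829745e-01,  9.88862490e-01, -8.24734592e-04]), 'contact_force': array([-0.32514799,  0.25186952, -0.93470297]), 'torque': array([ 0.00820695, -0.0354227 , -0.04793306]), 'grasp_force': 0.0, 'gripper_width': 0.9978301877398353}
0.0187
scene [[545.3, 0.0, 280.3], [0.0, 545.3, 204.1], [0.0, 0.0, 1.0]] -0.009081697917997867 [[0.449, -0.639, 0.625, -0.095], [-0.894, -0.319, 0.316, -0.147], [-0.002, -0.7, -0.714, 0.804], [0.0, 0.0, 0.0, 1.0]]
top [[511.9, 0.0, 278.3], [0.0, 511.9, 202.2], [0.0, 0.0, 1.0]] -0.0977461965370028 [[-0.038, -0.978, 0.207, 0.334], [-0.999, 0.038, -0.005, 0.201], [-0.003, -0.207, -0.978, 1.212], [0.0, 0.0, 0.0, 1.0]]
```

View pics/s0.png

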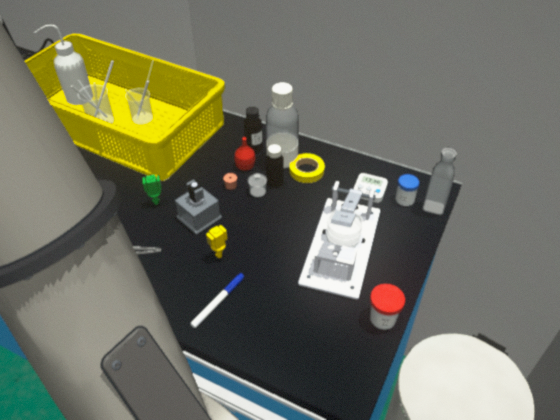

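View pics/t0.png

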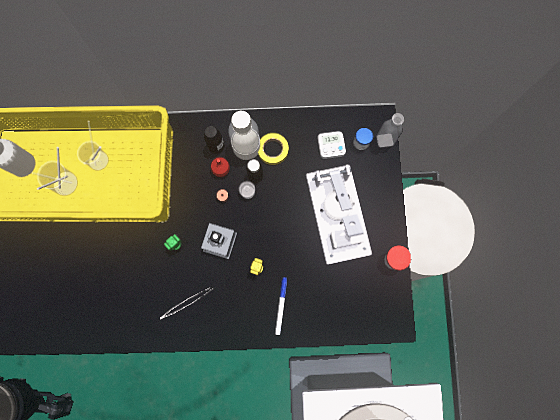

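The scene view shows the pin (grey and black head) in its grey stand at scene (195,190) / top (216,238). The shaker is at scene (342,240) / top (338,213), with its bar raised toward the hinge at the far end.

Candidates for the pin: green at scene (151,185) / top (172,242), yellow at scene (217,237) / top (256,267), and the dark-headed one in the stand. I choose the one in the stand and will check it in a close crop.

```bash
cat > crop.py <<'E'
from h import *
def crop(im,x,y,w,h,s): return cv2.resize(im[y:y+h,x:x+w],(w*s,h*s),interpolation=cv2.INTER_CUBIC)
E
python3 - <<'E'
from crop import *
a=cv2.imread('pics/s0.png');b=cv2.imread('pics/t0.png')
c=np.zeros((600,800,3),np.uint8)
c[:300,:300]=crop(a,170,175,60,60,5); c[300:,:300]=crop(b,190,212,50,50,6)
c[:300,300:]=crop(a,290,175,100,60,5); 
c[300:,300:700]=crop(b,300,165,80,60,5)
c2=np.zeros((600,800,3),np.uint8)
c2[:, :400]=crop(a,295,175,100,150,4)[:600,:400]; c2[:,400:]=crop(b,300,160,80,120,5)[:600,:400]
c[:300,300:700]=cv2.resize(c2[:, :400],(400,600))[:300]
d=np.zeros((600,800,3),np.uint8)
d[:300,:240]=crop(a,172,175,48,60,5); d[300:,:240]=crop(b,196,212,40,50,6)
d[:,240:520]=cv2.resize(a[175:295,300:380],None,fx=3.5,fy=5,interpolation=2)[:600,:280]
d[:,520:800]=cv2.resize(b[160:270,304:374],None,fx=4,fy=600/110,interpolation=2)[:600,:280]
cv2.imwrite('pics/c0.png',d)
E
```

```text
(no output)
```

View pics/c0.png

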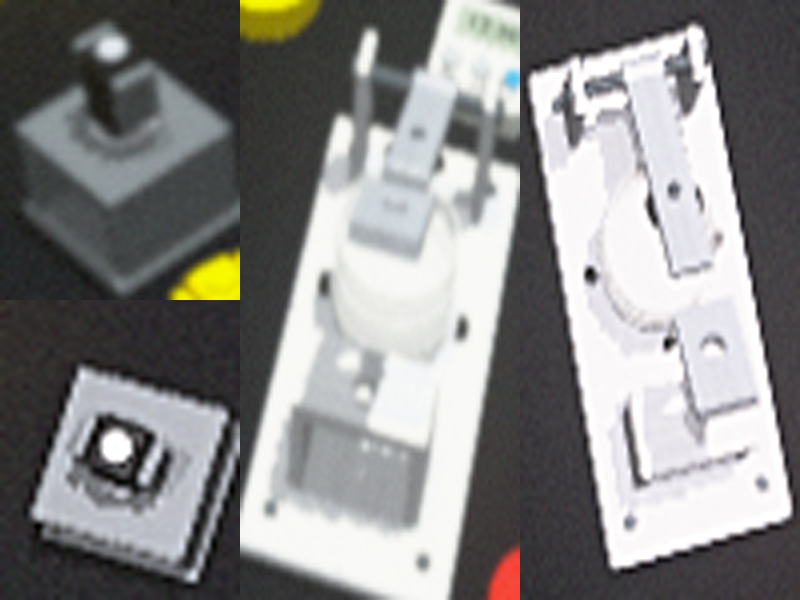

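The crop confirms the dark-headed pin with its light steel top; its buttons lie along the stand's edge direction (about image-right in the top view). The bar stands up over the dishes, and its hole is at about top (352,223). The lug hole shows at about scene (335,253).

```bash
cat > m1.py <<'E'
from crop import *
b=cv2.imread('pics/t0.png');a=cv2.imread('pics/s0.png')
def rect(n,im,box,z,th):
    g=cv2.cvtColor(im,6); m=np.zeros_like(g);x0,y0,x1,y1=box
    m[y0:y1,x0:x1]=(g[y0:y1,x0:x1]>th)*255
    c=max(cv2.findContours(m,0,1)[0],key=cv2.contourArea)[:,0]
    w=np.array([onz(n,u,v,z)[:2] for u,v in c],np.float32)*1000
    r=cv2.minAreaRect(w);print(n,np.round(r[0],1),np.round(r[1],1),round(r[2],1));return w
rect('top',b,(300,160,380,270),.012,150)
# stand
g=cv2.cvtColor(b,6);print('stand top');rect('top',b,(198,218,240,262),.05,95)
rect('scene',a,(170,180,225,235),.05,70)
for nm,u,v,z in [('lug scene',334.9,253,.0615)]: print(nm,np.round(onz('scene',u,v,z)*1000,1))
# pin head top: bright cap
for n,im,box in(('top',b,(205,228,228,250)),('scene',a,(185,178,206,196))):
    x0,y0,x1,y1=box;g=cv2.cvtColor(im,6)[y0:y1,x0:x1];m=(g>180).astype(np.uint8)
    M=cv2.moments(m,True);u,v=M['m10']/M['m00']+x0,M['m01']/M['m00']+y0;print(n,'cap',u,v,M['m00'],np.round(onz(n,u,v,.091)*1000,1))
# corners by line reading
for n,pts,z in(('top',[(306.5,173.8),(349,164.6),(372.8,254.5),(327.8,264.6)],.012),):
    print(np.round([onz(n,*p,z)[:2]*1000 for p in pts],1))
# bar hole etc
print('barhole',np.round(tri(300+(395-240)/3.5,175+205/5,304+192/4,160+345/5.4545)*1000,1))
g=cv2.cvtColor(b,6);print(g[228:252,204:236])
E
python3 m1.py
```

```text
top [556.9  54. ] [226.9 110.4] 9.9
stand top
top [496.9 335.7] [68.8 67. ] 70.9
scene [484.7 324.9] [101.8  86.3] 70.6
lug scene [490.6  42.3  61.5]
top cap 216.5703422053232 238.56273764258555 263.0 [495.1 335.3  91. ]
scene cap 193.8 183.8 15.0 [504.1 340.4  91. ]
[[656.3 124.4]
 [675.6  19.5]
 [454.2 -22.1]
 [434.9  85.4]]
barhole [510.4  40.2 138.2]
[[ 44  36  28 109 203 192 187 187 189 188 187 189 189 189 189 192 195 195
  200 204 173 176 127 115  91  35  46  34  32  35  42  43]
 [ 43  41  29 183 197 191 192 188 193 196 195 194 193 189 186 189 188 195
  191 191 195 199 203 205 170 128 131  91  93  50  37  50]
 [ 47  36  43 212 192 190 185 182 171 177 167 187 197 194 194 192 191 193
  191 190 190 191 190 195 198 203 205 171 176 134  31  37]
 [ 37  35 113 203 195 179 174 180  79  77  50 127 171 174 184 199 192 189
  189 188 190 192 193 190 190 193 194 198 209 197  38  37]
 [ 46  29 166 200 193 155 188 192  13  38  44  32  56  80 121 170 188 199
  192 190 191 187 188 189 190 191 193 197 201 135  52  89]
 [ 35  45 180 198 180 151 214 119  15  50 116 152 101  45  50  55 124 177
  20
[... 1749 characters left out ...]
7 185  54  51 121 173  21  44  43]
 [199 190 193 184 190 191 190 191 196 196 198 196 197 204 149 150 200 197
  195 192 190 191 194 197 161  36  58 156 125  30  43  48]
 [185 182 200 197 192 190 190 190 188 188 188 191 192 190 194 192 190 195
  191 193 192 193 194 198 134  37  67 163  50  32  44  41]
 [126 116 163 161 178 198 197 191 193 192 191 189 196 192 191 193 190 189
  195 191 191 191 196 201  53  36 103 166  25  44  43  43]
 [ 96  65 104  97 137 165 158 182 198 193 196 188 190 188 191 193 188 192
  189 190 194 189 200 192  32  48 139 126  26  38  39  46]
 [101  93 117 123 122 110  91 129 163 165 193 179 199 197 194 189 189 188
  190 189 188 193 201 136  35  74 167  61  32  49  43  45]]
```

>>> arm_command(rows=[[[0, 0.4, -0.7, 0, 0], [0, 0.5, -0.9, 0, 0], [0, 0.5, -0.9, 0, 0], [0, 0.5, -0.9, 0, 0], [0, 0.5, -0.9, 0, 0], [0, 0.5, -0.9, 0, 0], [0, 0.5, -0.9, 0, 0], [0, 0.5, -0.9, 0, 0], [0, 0.5, -0.9, 0, 0], [0, 0.5, -0.9, 0, 0]]], newtons=20)

```text
t: 1.35
eef_pos: [0.4932, 0.1153, 0.2313]
tool_rot: [0.0, 0.149, 0.989, 0.0]
contact_force: [1.4, -0.4, -0.1]
gripper_width: -0.001
grasp_force: 0.0
```

```bash
python3 - <<'E'
from crop import *
b=cv2.imread('pics/t0.png');a=cv2.imread('pics/s0.png')
g=cv2.cvtColor(b,6);m=np.zeros_like(g);m[228:248,208:222]=(g[228:248,208:222]>240)
n,l,s,c=cv2.connectedComponentsWithStats(m);print(s,c);u=c[1:][s[1:,4].argmax()]
g=cv2.cvtColor(a,6);print(g[176:200,182:206])
print(np.round(onz('top',*u,.091)*1000,1))
# stand top face by its corners (top cam): threshold 165, hull
g=cv2.cvtColor(b,6);m=np.zeros_like(g);m[216:262,198:242]=(g[216:262,198:242]>150)*255
m=cv2.morphologyEx(m,2,np.ones((3,3),np.uint8))
c=max(cv2.findContours(m,0,1)[0],key=cv2.contourArea)[:,0]
w=np.array([onz('top',*p,.05)[:2]*1000 for p in c],np.float32);print(cv2.minAreaRect(w))
E
```

```text
[[     0      0    560    420 235181]
 [   213    234      5      5     19]] [[279.50522364 209.49784634]
 [214.84210526 236.15789474]]
[[ 45  42  43  43  47  44  42  44  44  43  45  45  44  44  47  45  46  44
   42  41  43  43  42  44]
 [ 46  49  47  44  43  44  44  41  46  42  41  42  47  46  48  42  40  39
   45  40  40  37  43  42]
 [ 50  48  43  43  48  43  45  49  46  45  47  51  48  44  42  43  44  37
   38  37  42  42  41  42]
 [ 45  46  46  44  41  48  46  45  49  60  73  83  68  51  43  42  43  44
   45  43  43  39  43  44]
 [ 48  46  43  43  44  48  46  58  74  95 112 115  99  67  46  39  41  47
   44  42  45  39  40  42]
 [ 41  43  43  46  47  53  74  92 114 130 138 139 130 104  72  52  44  41
   42  41  43  42  44  44]
 [ 42  36  46  44  57  87 109 124 134 139 162 181 178 169 134  80  50  43
   41  42  42  38  42  40]
 [ 40  44  41  48  72 111 129 125 123 147 198 222 226 221 188 111  54  42
   41  42  40  38  43  39]
 [ 46  44  36  48  73 100 109  94 101 155 217 229 231 229 204 128  65  48
   41  43  43  42  40  42]
 [ 43  40  38  46  58  69  62  60  85 144 202 222 224 2
[... 882 characters left out ...]
3  73  35  28  32  38  49  65  68  69  62  64
   63  66  73 103 141 151]
 [101 122 139 145 149 142 119  70  36  30  29  29  44  63  67  65  64  66
   65  67  76  98 134 149]
 [133 146 147 146 139 124  97  68  36  27  33  31  49  62  70  65  63  65
   64  66  76  94 127 147]
 [149 150 148 134 127 110  93  68  46  30  31  28  48  65  68  65  67  67
   66  66  80 103 131 145]
 [151 152 142 119 111 103  96  87  68  41  30  28  37  56  66  62  65  67
   74  87 111 124 134 148]
 [149 152 143 129 118 102  97 103 104  78  47  32  36  47  64  65  67  77
   97 116 144 147 140 144]]
[500.6 339.   91. ]
((499.9426574707031, 339.0284423828125), (59.383365631103516, 59.226078033447266), 71.32624053955078)
```

>>> arm_command(rows=[[[0, 0.23, -0.61, 0, 0], [0, 0.23, -0.61, 0, 0], [0, 0, 0, -0.5, 0], [0, 0, 0, -0.5, 0], [0, 0, 0, -0.4, 0], [0, 0, 0, -0.15, 0], [0, 0, 0, -0.15, 0], [0, 0, 0, -0.15, 0], [0, 0, 0, -0.15, 0], [0, 0, 0, 0, 0]]])

```text
t: 2.6
eef_pos: [0.5204, 0.044, 0.1109]
tool_rot: [0.0, 0.149, 0.989, -0.0]
contact_force: [0.7, -0.1, 0.4]
gripper_width: 0.0
grasp_force: 0.0
```

```bash
python3 -c "
from h import *
o=get_obs();print(o['eef_pos'],o['contact_force'])"
```

```text
[0.52040338 0.04397033 0.11090427] [ 0.6796538  -0.13672438  0.41833256]
```

>>> arm_command(rows=[[[0, 0, 0, -0.1, 0], [0, 0, 0, -0.1, 0], [0, 0, 0, -0.1, 0], [0, 0, 0, -0.1, 0], [0, 0, 0, -0.05, 0], [0, 0, 0, -0.05, 0], [0, 0, 0, -0.05, 0], [0, 0, 0, 0, 0], [0, 0, 0, 0, 0], [0, 0, 0, 0, 0]]])

```text
t: 3.85
eef_pos: [0.5205, 0.044, 0.0784]
tool_rot: [0.0, 0.149, 0.989, 0.0]
contact_force: [-0.5, 0.6, 0.4]
gripper_width: 0.001
grasp_force: 0.0
```

```bash
python3 - <<'E'
from crop import *
a=snap('scene','s1');b=snap('top','t1')
d=np.zeros((600,800,3),np.uint8)
d[:,:400]=crop(a,285,155,100,150,4)[...,::-1];d[:,400:]=crop(b,300,155,80,120,5)[...,::-1]
cv2.imwrite('pics/c1.png',d);print(get_obs()['contact_force'])
E
```

```text
[0.13918084 0.30451162 0.06261266]
```

View pics/c1.png

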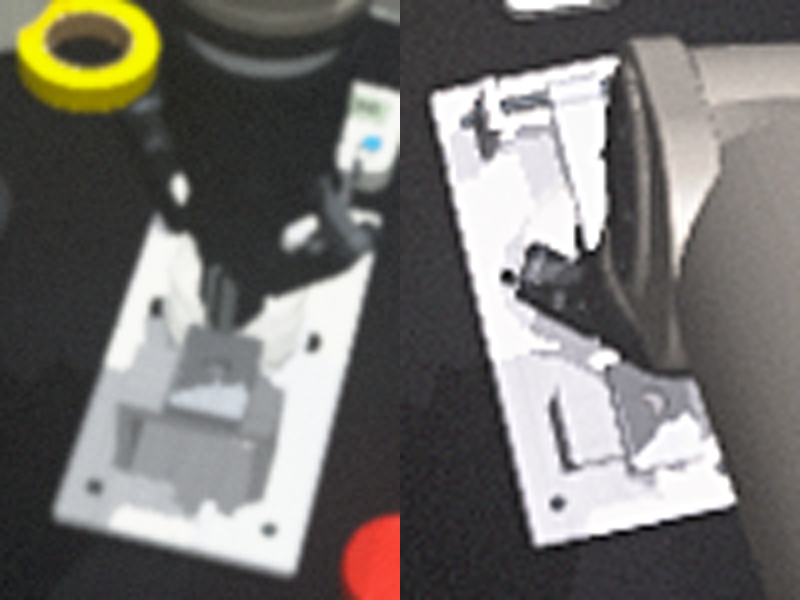

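The bar has followed the closed fingers and is nearly down; its end is seen over the lug plate at scene crop (215,370). I finish the press gently.

>>> arm_command(rows=[[[0, 0, 0, -0.03, 0], [0, 0, 0, -0.03, 0], [0, 0, 0, -0.03, 0], [0, 0, 0, -0.03, 0], [0, 0, 0, -0.02, 0], [0, 0, 0, -0.02, 0], [0, 0, 0, 0, 0], [0, 0, 0, 0, 0], [0, 0, 0, 0, 0], [0, 0, 0, 0, 0]]])

```text
t: 5.2
eef_pos: [0.5201, 0.0439, 0.0687]
tool_rot: [-0.0, 0.149, 0.989, -0.0]
contact_force: [-3.1, -0.4, 5.2]
gripper_width: 0.003
grasp_force: 2.4
```

>>> arm_command(rows=[[[0, 0, 0, -0.01, 0], [0, 0, 0, -0.01, 0], [0, 0, 0, -0.01, 0], [0, 0, 0, 0, 0], [0, 0, 0, 0, 0], [0, 0, 0, 0, 0], [0, 0, 0, 0, 0], [0, 0, 0, 0, 0], [0, 0, 0, 0, 0], [0, 0, 0, 0, 0]]])

```text
t: 6.45
eef_pos: [0.5203, 0.0438, 0.0674]
tool_rot: [-0.0, 0.149, 0.989, 0.0]
contact_force: [-4.4, -0.1, 11.3]
gripper_width: -0.003
grasp_force: 5.4
```

>>> arm_command(rows=[[[0, 0, 0, 0.5, 0], [0, 0, 0, 0.8, 0], [85, 0, 0.5, 0.8, 0], [85, 0, 0.9, 0, 0], [85, -0.1, 0.9, 0, 0], [85, -0.1, 0.9, 0, 0], [85, -0.1, 0.9, 0, 0], [85, 0, 0.8, 0, -0.4], [85, 0, 0, 0, 0], [85, 0, 0, 0, 0]]])

```text
t: 7.7
eef_pos: [0.5026, 0.3373, 0.1925]
tool_rot: [0.0, 0.165, 0.986, -0.0]
contact_force: [0.8, -0.0, 0.2]
gripper_width: 1.001
grasp_force: 0.0
```

```bash
python3 - <<'E'
from crop import *
a=snap('scene','s2');b=snap('top','t2')
d=np.zeros((600,800,3),np.uint8)
d[:,:400]=crop(a,285,155,100,150,4)[...,::-1];d[:,400:]=crop(b,300,155,80,120,5)[...,::-1]
cv2.imwrite('pics/c2.png',d);print(get_obs()['contact_force'])
E
```

```text
[-0.90042255  0.39148342  0.17141926]
```

View pics/c2.png

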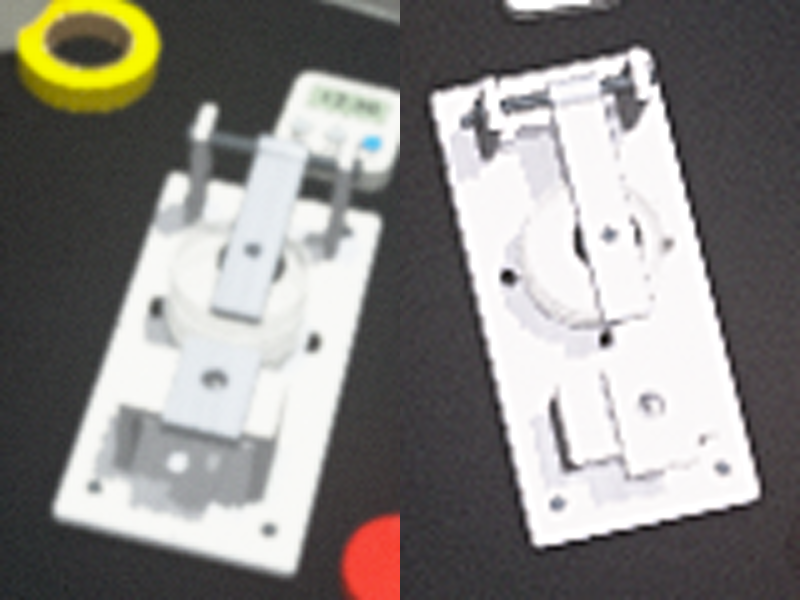

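The bar is down. Its hole is at scene (338.5,249.2) / top (350.4,236.0), clearly offset to the plate's -y side, and the dishes are still in the nest.

```bash
python3 - <<'E'
from crop import *
a=cv2.imread('pics/s2.png');b=cv2.imread('pics/t2.png')
ga=cv2.cvtColor(a,6);gb=cv2.cvtColor(b,6)
print(ga[242:256,330:348]);print(gb[229:243,342:360])
def cen(g,x0,y0,x1,y1,ref):
    w=np.clip(ref-g[y0:y1,x0:x1].astype(float),0,None);yy,xx=np.mgrid[y0:y1,x0:x1];return (w*xx).sum()/w.sum(),(w*yy).sum()/w.sum()
s=cen(ga,333,244,345,254,165);t=cen(gb,346,231,356,241,215)
th=np.radians(10);R=np.array([[np.cos(th),np.sin(th)],[-np.sin(th),np.cos(th)]])
C=np.array([556.9,54.0])
for nm,P in(('tri',tri(*s,*t)),('scene70',onz('scene',*s,.07)),('top70',onz('top',*t,.07))):
    P=P*1000;print(nm,np.round(P,1),'plate frame',np.round(R@(P[:2]-C),1))
print(s,t)
# fresh plate rectangle, both views
for n,g,box in(('top',gb,(300,155,380,272)),('scene',ga,(290,190,385,305))):
    m=np.zeros_like(g);x0,y0,x1,y1=box;m[y0:y1,x0:x1]=(g[y0:y1,x0:x1]>(150 if n=='top' else 130))*255
    c=max(cv2.findContours(m,0,1)[0],key=cv2.contourArea)[:,0]
    w=np.array([onz(n,*p,.012)[:2]*1000 for p in c],np.float32);print(n,cv2.minAreaRect(w))
    print([np.round(p,1).tolist() for p in cv2.approxPolyDP(cv2.convexHull(w),6,True)[:,0]])
E
```

```text
[[222 230 233 235 235 234 234 234 233 233 234 234 234 235 236 236 235 234]
 [228 232 233 233 234 234 234 233 232 234 234 235 236 236 237 237 236 235]
 [232 232 235 234 234 234 234 233 233 235 236 235 234 235 237 235 237 236]
 [233 233 234 234 233 235 233 231 233 234 234 233 235 236 237 237 236 236]
 [233 235 233 234 234 231 227 224 222 223 227 231 234 236 236 237 236 236]
 [232 234 233 235 233 222 206 192 186 184 202 223 233 237 236 236 236 237]
 [234 234 233 234 227 201 164 145 137 141 161 198 226 234 236 235 235 236]
 [233 234 233 232 222 181 139 129 135 135 138 170 217 233 236 237 237 235]
 [234 233 234 232 224 188 153 145 165 170 152 171 218 234 236 236 235 234]
 [235 233 233 233 229 214 183 171 185 200 185 196 225 235 236 236 235 231]
 [233 234 235 234 233 227 217 206 209 217 217 224 233 237 236 236 235 229]
 [233 234 234 233 234 233 230 229 228 227 230 234 236 237 237 235 233 228]
 [234 234 234 234 233 233 234 233 233 233 232 235 236 236 236 234 232 229]
 [233 233 235 232 233 232 233 234 233 233 235 235 235 237 236 236 230 229]]
[[251 250 249 250 250 249 250 250 250 250 249 250
[... 1100 characters left out ...]
-4.1]
top70 [494.8  38.9  70. ] plate frame [-63.8  -4.1]
(np.float64(337.95571955719555), np.float64(248.8819188191882)) (np.float64(349.1792656587473), np.float64(234.8963282937365))
top ((556.872802734375, 53.630088806152344), (226.9641571044922, 110.45210266113281), 9.63829231262207)
[[674.5, 19.600000381469727], [655.9000244140625, 125.5999984741211], [438.70001220703125, 87.0], [455.5, -17.899999618530273]]
scene ((583.0711669921875, 57.462852478027344), (284.1339111328125, 111.90145874023438), 9.7646484375)
[[732.2000122070312, 28.600000381469727], [685.5, 122.0], [644.7000122070312, 124.80000305175781], [435.3999938964844, 84.5999984741211], [456.29998779296875, -19.299999237060547]]
```

>>> arm_command(rows=[[[85, -0.03, 0.03, -0.4, 0], [85, 0, 0, -0.6, 0], [85, 0, 0, -0.6, 0], [85, 0, 0, -0.4, 0], [85, 0, 0, -0.2, 0], [85, 0, 0, -0.06, 0], [70, 0, 0, 0, 0], [60, 0, 0, 0, 0], [50, 0, 0, 0, 0], [42, 0, 0, 0, 0]]], newtons=20)

```text
t: 9.05
eef_pos: [0.5006, 0.3399, 0.0577]
tool_rot: [0.0, 0.165, 0.986, 0.0]
contact_force: [-0.5, 0.1, -0.2]
gripper_width: 0.488
grasp_force: 0.0
```

```bash
python3 - <<'E'
from crop import *
print(np.round(tri(338.1,249.3,349.7,235.4)*1000,1),np.round(onz('top',349.7,235.4,.07)*1000,1),np.round(onz('scene',338.1,249.3,.07)*1000,1))
a=snap('scene','s3');b=snap('top','t3')
d=np.zeros((480,800,3),np.uint8)
d[:,:400]=crop(a,160,160,67,80,6)[:480,:400,::-1];d[:,400:]=crop(b,185,200,67,80,6)[:480,:400,::-1]
cv2.imwrite('pics/c3.png',d)
E
```

```text
[493.4  38.1  70.9] [493.6  37.8  70. ] [494.1  38.4  70. ]
```

View pics/c3.png

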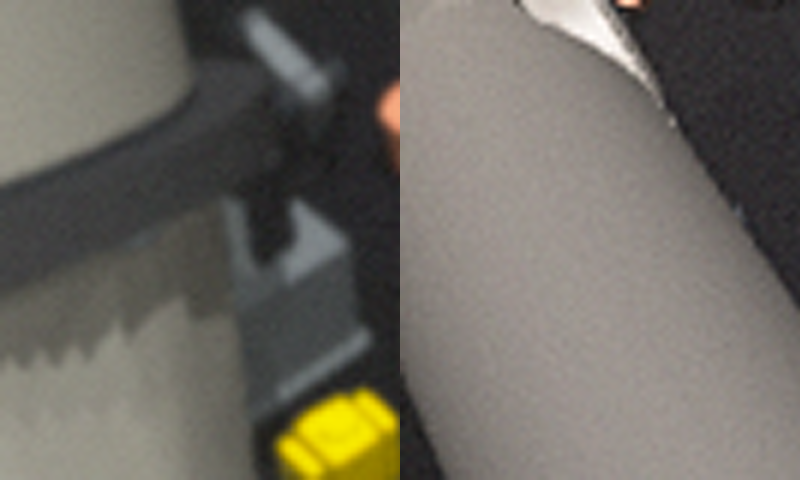

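The arm hides the pin in both views, and there is no contact with the fingers 42 mm apart. I close gently and read the opening; it should come to about 28 mm.

>>> arm_command(rows=[[[38, 0, 0, 0, 0], [35, 0, 0, 0, 0], [32, 0, 0, 0, 0], [30, 0, 0, 0, 0], [28, 0, 0, 0, 0], [26, 0, 0, 0, 0], [24, 0, 0, 0, 0], [22, 0, 0, 0, 0], [20, 0, 0, 0, 0], [20, 0, 0, 0, 0]]], newtons=20)

```text
t: 10.4
eef_pos: [0.5007, 0.3399, 0.0579]
tool_rot: [0.0, 0.165, 0.986, 0.0]
contact_force: [-1.2, -0.4, 6.5]
gripper_width: 0.323
grasp_force: 19.3
```

>>> arm_command(rows=[[[20, 0, 0, 0.15, 0], [20, 0, 0, 0.3, 0], [20, 0, 0, 0.5, 0], [20, 0, 0, 0.5, 0], [20, 0, 0, 0.25, 0], [20, 0, -0.4, 0, 0], [20, 0, -0.7, 0, 0], [20, 0, -0.7, 0, 0], [20, 0, -0.4, 0, 0], [20, 0, 0, 0, 0]]], newtons=25)

```text
t: 11.65
eef_pos: [0.4998, 0.2035, 0.1585]
tool_rot: [-0.001, 0.167, 0.986, -0.001]
contact_force: [-0.3, 0.3, -2.3]
gripper_width: 0.315
grasp_force: 25.9
```

```bash
python3 - <<'E'
from crop import *
a=snap('scene','s4');b=snap('top','t4')
o=get_obs();P=o['eef_pos'];print(P)
G=P+[0,0,.0187];T=P+[0,0,.0187-.056];us,vs=proj('scene',T);ut,vt=proj('top',T);print('tip exp',us,vs,ut,vt,'grip',proj('scene',G))
d=np.zeros((480,800,3),np.uint8)
x0,y0=int(us)-33,int(vs)-45;x1,y1=int(ut)-33,int(vt)-40;print(x0,y0,x1,y1)
d[:,:400]=crop(a,x0,y0,67,80,6)[:480,:400,::-1];d[:,400:]=crop(b,x1,y1,67,80,6)[:480,:400,::-1]
cv2.imwrite('pics/c4.png',d)
E
```

```text
[0.50001277 0.2072747  0.15877844]
tip exp 253.59876037238976 195.73990365936893 274.1999887403895 232.1202550758655 grip (np.float64(252.38837320875342), np.float64(172.41946195321373))
220 150 241 192
```

View pics/c4.png

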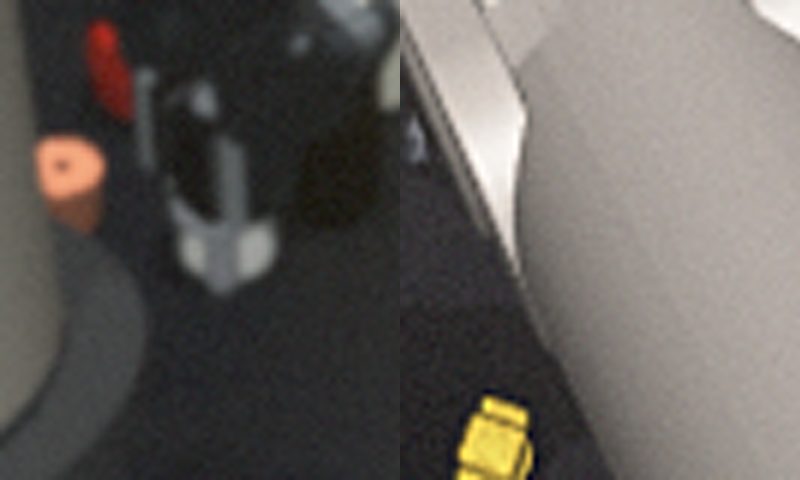

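>>> arm_command(rows=[[[20, -0.02, -0.4, 0, 0], [20, -0.02, -0.7, 0, 0], [20, -0.02, -0.7, 0, 0], [20, -0.02, -0.6, 0, 0], [20, -0.02, -0.3, 0, 0], [20, 0, -0.12, -0.2, 0], [20, 0, 0, -0.2, 0], [20, 0, 0, -0.08, 0], [20, 0, 0, 0, 0], [20, 0, 0, 0, 0]]])

```text
t: 13.0
eef_pos: [0.4947, 0.039, 0.1306]
tool_rot: [0.0, 0.164, 0.986, 0.0]
contact_force: [0.6, -0.6, -1.3]
gripper_width: 0.316
grasp_force: 25.9
```

```bash
python3 - <<'E'
from crop import *
a=snap('scene','s5');b=snap('top','t5')
o=get_obs();P=o['eef_pos'];print(P,o['contact_force'])
T=P+[0,0,.0187-.056];us,vs=proj('scene',T);ut,vt=proj('top',T);print('tip exp',us,vs,ut,vt,'flange bottom',proj('scene',T+[0,0,.03]))
d=np.zeros((600,800,3),np.uint8)
x0,y0=int(us)-25,int(vs)-40;x1,y1=int(ut)-25,int(vt)-40;print(x0,y0,x1,y1)
d[:,:400]=crop(a,x0,y0,50,75,8)[...,::-1];d[:,400:]=crop(b,x1,y1,50,75,8)[...,::-1]
cv2.imwrite('pics/c5.png',d)
E
```

```text
[0.4947743  0.03877102 0.13077889] [ 0.11146477 -0.66149711 -1.3843749 ]
tip exp 339.0405162148433 240.1612340473687 350.65826246698316 233.37431363172496 flange bottom (np.float64(340.38287859173556), np.float64(228.46599418307642))
314 200 325 193
```

View pics/c5.png

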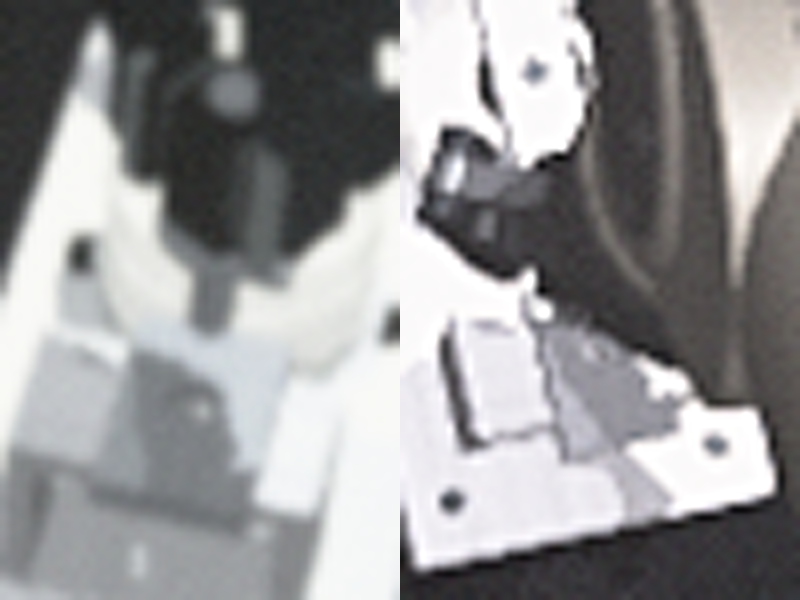

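>>> arm_command(rows=[[[20, -0.025, 0.012, 0, 0], [20, 0, 0, -0.15, 0], [20, 0, 0, -0.15, 0], [20, 0, 0, -0.04, 0], [20, 0, 0, -0.03, 0], [20, 0, 0, -0.02, 0], [20, 0, 0, -0.02, 0], [20, 0, 0, -0.02, 0], [20, 0, 0, 0, 0], [20, 0, 0, 0, 0]]])

```text
t: 14.35
eef_pos: [0.493, 0.0392, 0.1047]
tool_rot: [0.0, 0.165, 0.986, 0.0]
contact_force: [0.3, 0.3, -1.6]
gripper_width: 0.313
grasp_force: 25.9
```

>>> arm_command(rows=[[[20, 0, 0, -0.02, 0], [20, 0, 0, -0.02, 0], [20, 0, 0, -0.02, 0], [20, 0, 0, 0, 0], [20, 0, 0, 0, 0], [20, 0, 0, 0, 0], [20, 0, 0, 0, 0], [20, 0, 0, 0, 0], [20, 0, 0, 0, 0], [20, 0, 0, 0, 0]]])

```text
t: 15.6
eef_pos: [0.493, 0.0392, 0.1011]
tool_rot: [-0.0, 0.165, 0.986, 0.0]
contact_force: [0.5, -0.3, -0.9]
gripper_width: 0.314
grasp_force: 25.9
```

>>> arm_command(rows=[[[20, 0, 0.014, 0, 0], [20, -0.004, 0.014, 0, 0], [20, -0.004, 0.014, 0, 0], [20, -0.004, 0.014, 0, 0], [20, 0, 0.014, 0, 0], [20, 0, 0, 0, 0], [20, 0, 0, 0, 0], [20, 0, 0, 0, 0], [20, 0, 0, 0, 0], [20, 0, 0, 0, 0]]])

```text
t: 16.85
eef_pos: [0.4923, 0.0435, 0.1011]
tool_rot: [-0.0, 0.165, 0.986, 0.0]
contact_force: [0.7, -0.9, -2.1]
gripper_width: 0.313
grasp_force: 25.9
```

>>> arm_command(rows=[[[20, 0, 0, -0.015, 0], [20, 0, 0, -0.015, 0], [20, 0, 0, -0.015, 0], [20, 0, 0, -0.015, 0], [20, 0, 0, 0, 0], [20, 0, 0, 0, 0], [20, 0, 0, 0, 0], [20, 0, 0, 0, 0], [20, 0, 0, 0, 0], [20, 0, 0, 0, 0]]])

```text
t: 18.1
eef_pos: [0.4922, 0.0434, 0.0975]
tool_rot: [-0.0, 0.165, 0.986, 0.0]
contact_force: [-0.7, -0.3, -1.5]
gripper_width: 0.317
grasp_force: 25.9
```

```bash
python3 - <<'E'
from crop import *
a=snap('scene','s6');o=get_obs();print(o['eef_pos'],o['contact_force'],o['torque'])
# bar near-end edge in scene: compare gray row profiles across bar left edge before (s2)/(s5)/now
for f in('s5','s6'):
    g=cv2.cvtColor(cv2.imread(f'pics/{f}.png'),6)
    print(f);[print(r,g[r,322:354:1]) for r in(256,260,263)]
E
```

```text
[0.49223371 0.04341744 0.09749836] [-0.3434915  -0.64836357 -1.57794168] [-0.23886498  0.05316518  0.00266742]
s5
256 [185 191 190 187 172 159 156 155 158 150 134 129 127 128 133 130 129 128
 128 132 142 168 207 216 218 226 243 246 246 246 246 245]
260 [160 154 142 134 133 135 139 140 146 146 133 128 125 129 129 127 126 128
 130 132 134 131 135 160 214 240 245 244 245 243 243 237]
263 [156 158 155 151 139 137 132 127 122 118 117 116 113 115 113 116 118 120
 121 128 127 129 127 143 171 192 210 220 222 227 224 200]
s6
256 [181 185 172 157 148 132 126 125 127 129 126 127 131 126 128 127 127 131
 132 131 131 134 163 211 241 246 246 246 247 245 246 246]
260 [140 129 125 125 126 121 120 118 122 121 127 128 123 125 129 127 128 128
 129 131 127 141 188 233 242 244 244 244 243 244 243 236]
263 [157 156 152 147 139 138 133 124 122 123 113 112 111 112 113 115 118 119
 120 122 125 129 137 137 151 177 205 220 224 226 226 199]
```

>>> arm_command(rows=[[[20, 0, 0, -0.015, 0], [20, 0, 0, -0.015, 0], [20, 0, 0, -0.015, 0], [20, 0, 0, -0.015, 0], [20, 0, 0, -0.015, 0], [20, 0, 0, 0, 0], [20, 0, 0, 0, 0], [20, 0, 0, 0, 0], [20, 0, 0, 0, 0], [20, 0, 0, 0, 0]]])

```text
t: 19.4
eef_pos: [0.4923, 0.0434, 0.093]
tool_rot: [-0.0, 0.165, 0.986, 0.0]
contact_force: [0.2, -0.8, -2.7]
gripper_width: 0.312
grasp_force: 25.9
```

>>> arm_command(rows=[[[20, 0, 0, -0.015, 0], [20, 0, 0, -0.015, 0], [20, 0, 0, -0.015, 0], [20, 0, 0, -0.015, 0], [20, 0, 0, -0.015, 0], [20, 0, 0, -0.015, 0], [20, 0, 0, 0, 0], [20, 0, 0, 0, 0], [20, 0, 0, 0, 0], [20, 0, 0, 0, 0]]])

```text
t: 20.65
eef_pos: [0.4923, 0.0434, 0.0876]
tool_rot: [-0.0, 0.165, 0.986, 0.0]
contact_force: [0.3, -0.7, -2.9]
gripper_width: 0.312
grasp_force: 25.9
```

```bash
python3 - <<'E'
from crop import *
a=snap('scene','s7');o=get_obs();P=o['eef_pos'];print(P,o['contact_force'],o['torque'])
d=crop(a,310,205,60,65,9)[...,::-1];cv2.imwrite('pics/c7.png',d)
E
```

```text
[0.49225994 0.04341168 0.08760283] [ 0.48075893 -1.05903112 -1.70611499] [-0.21494059  0.01262086  0.05765766]
```

View pics/c7.png

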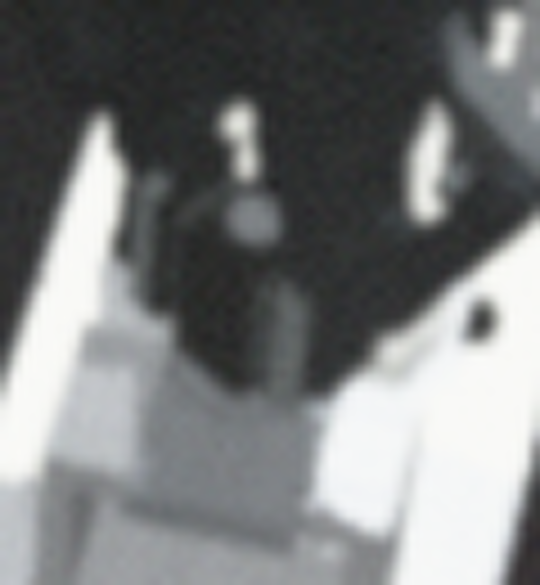

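The pin is in the bar's hole, with the flange at about crop (245,395) just above the bar, and the bar is now nearly central. I continue down gently.

>>> arm_command(rows=[[[20, 0, 0, -0.02, 0], [20, 0, 0, -0.02, 0], [20, 0, 0, -0.02, 0], [20, 0, 0, -0.02, 0], [20, 0, 0, -0.015, 0], [20, 0, 0, -0.015, 0], [20, 0, 0, -0.015, 0], [20, 0, 0, 0, 0], [20, 0, 0, 0, 0], [20, 0, 0, 0, 0]]])

```text
t: 21.95
eef_pos: [0.4922, 0.0434, 0.0801]
tool_rot: [-0.0, 0.165, 0.986, -0.0]
contact_force: [0.3, -0.7, -1.4]
gripper_width: 0.317
grasp_force: 25.9
```

>>> arm_command(rows=[[[20, 0, 0, -0.01, 0], [20, 0, 0, -0.01, 0], [20, 0, 0, -0.01, 0], [20, 0, 0, -0.01, 0], [20, 0, 0, 0, 0], [20, 0, 0, 0, 0], [20, 0, 0, 0, 0], [20, 0, 0, 0, 0], [20, 0, 0, 0, 0], [20, 0, 0, 0, 0]]])

```text
t: 23.2
eef_pos: [0.4923, 0.0434, 0.0777]
tool_rot: [-0.0, 0.165, 0.986, 0.0]
contact_force: [1.4, -0.7, -1.7]
gripper_width: 0.314
grasp_force: 25.9
```

>>> arm_command(rows=[[[20, 0, 0, -0.01, 0], [20, 0, 0, 0, 0], [20, 0, 0, -0.01, 0], [20, 0, 0, 0, 0], [20, 0, 0, 0, 0], [20, 0, 0, 0, 0], [20, 0, 0, 0, 0], [20, 0, 0, 0, 0], [20, 0, 0, 0, 0], [20, 0, 0, 0, 0]]])

```text
t: 24.45
eef_pos: [0.4923, 0.0434, 0.0765]
tool_rot: [-0.0, 0.165, 0.986, 0.0]
contact_force: [-1.3, -1.2, 3.6]
gripper_width: 0.313
grasp_force: 26.6
```

>>> arm_command(rows=[[[20, 0, 0, -0.01, 0], [20, 0, 0, 0, 0], [20, 0, 0, 0, 0], [20, 0, 0, 0, 0], [20, 0, 0, 0, 0], [20, 0, 0, 0, 0], [20, 0, 0, 0, 0], [20, 0, 0, 0, 0], [20, 0, 0, 0, 0], [20, 0, 0, 0, 0]]])

```text
t: 25.7
eef_pos: [0.4923, 0.0434, 0.076]
tool_rot: [-0.0, 0.165, 0.986, 0.0]
contact_force: [-2.2, -1.4, 6.4]
gripper_width: 0.317
grasp_force: 27.0
```

>>> arm_command(rows=[[[30, 0, 0, 0, 0], [32, 0, 0, 0, 0], [34, 0, 0, 0, 0], [38, 0, 0, 0, 0], [45, 0, 0, 0, 0], [55, 0, 0, 0, 0], [65, 0, 0, 0, 0], [65, 0, 0, 0, 0], [65, 0, 0, 0, 0], [65, 0, 0, 0, 0]]])

```text
t: 26.95
eef_pos: [0.4923, 0.0434, 0.0759]
tool_rot: [-0.0, 0.165, 0.986, 0.0]
contact_force: [0.1, 0.9, 0.1]
gripper_width: 0.764
grasp_force: 0.0
```

>>> arm_command(rows=[[[65, 0, 0, 0.2, 0], [65, 0, 0, 0.4, 0], [65, 0, 0, 0.6, 0], [65, 0, 0, 0.8, 0], [65, 0, 0.5, 0.4, 0], [65, 0, 0.9, 0, 0], [65, 0, 0.9, 0, 0], [65, 0, 0.9, 0, 0], [65, 0, 0.5, 0, 0], [65, 0, 0, 0, 0]]])

```text
t: 28.2
eef_pos: [0.4916, 0.2684, 0.2205]
tool_rot: [0.0, 0.162, 0.987, 0.001]
contact_force: [-0.0, -1.3, -0.1]
gripper_width: 0.763
grasp_force: 0.0
```

```bash
python3 - <<'E'
from crop import *
a=snap('scene','s8');b=snap('top','t8');o=get_obs();print(o['t'],o['eef_pos'])
d=np.zeros((600,800,3),np.uint8)
d[:,:400]=crop(a,300,165,80,120,5)[...,::-1];d[:,400:]=crop(b,300,155,80,120,5)[...,::-1]
cv2.imwrite('pics/c8.png',d)
th=np.radians(9.8);y=np.array([-np.sin(th),np.cos(th)])
for z in(.111,.096,.074): print(z,proj('scene',[.4935,.0428,z]),proj('top',[.4935,.0428,z]))
E
```

```text
28.3 [0.49234911 0.26461428 0.22030585]
0.111 (np.float64(337.32184424914004), np.float64(233.1031278728826)) (np.float64(349.94052465048696), np.float64(232.83899117269897))
0.096 (np.float64(336.6847957573992), np.float64(238.9058690359517)) (np.float64(349.0317764402967), np.float64(233.85089600277513))
0.074 (np.float64(335.77627340798205), np.float64(247.17943373683102)) (np.float64(347.74076379464464), np.float64(235.28819391697618))
```

View pics/c8.png

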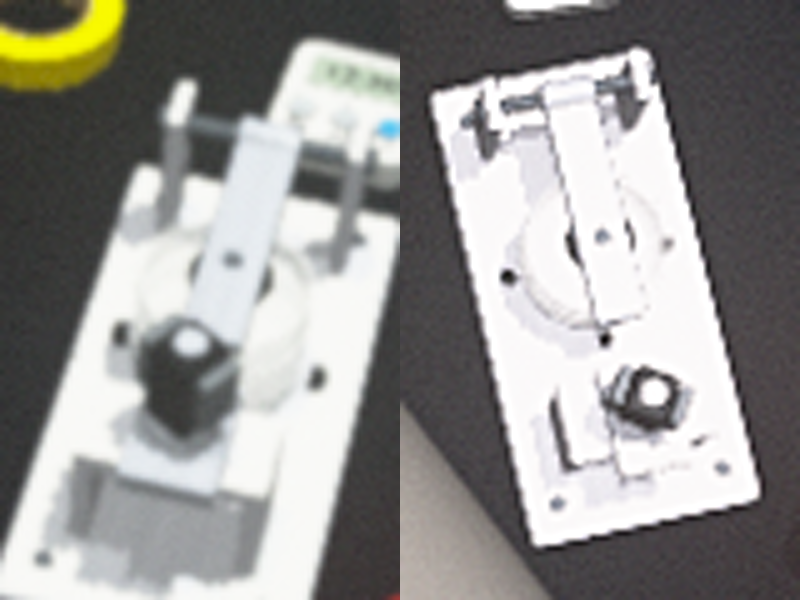

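The pin stands upright with its flange on the level bar. Its cap is at scene (338,233.6), where (337.3,233.1) is predicted for flush. The dishes are in the nest and the gripper is well clear.

```bash
python3 -c "
from h import *
print(job.hand_in())"
```

```text
the job is handed in; nothing more can be done
None
```

The bar is folded fully down, the pin is through both holes with its flange flush on the bar, and the job was handed in at about 28 s. The buttons were released, but I did not check the lock by tugging the pin.

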